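# Back the coil winder off by one notch

## Task

The coil winder on the bench has been wound one notch too far. With a fingertip, lift its red pawl out of the toothed wheel and tip it right over until it stays thrown back, then push a yellow peg to turn the wheel backward (its top moving towards the pawl's pivot) by one tooth, and tip the pawl back so that it drops fully into this next notch and locks the wheel there. Only push, gently: grip nothing, and leave the other things on the bench where they are.

Things in the scene. Friction and masses are not known exactly. Their poses are not given: they have to be found in the camera images.
- winder: the coil winder, bolted down: blue base plate 150 x 240 mm, 12 mm thick. Origin on the table below the wheel's centre; plate from x -90 to +60, y -90 to +150 mm. Its x axis is along the shaft, y points from wheel to pawl pivot, z up; offsets below use this frame. Brackets at x -31 to -14 mm are up to 117 mm high. A white former 52 mm across is on the shaft at x -44 to -82 mm
- wheel_axis (a point): centre of the steel toothed wheel, 95 mm above the table. The wheel stands upright, 12 mm thick (x within 6 mm), 136 mm across the tips of its 8 saw teeth (45 degrees = 0.785 rad apart), its root circle 110 mm across
- wheel (a joint): turn of the wheel, rad; grows backward (its top moves along the winder's +y). At 0 a tooth bears on the seated pawl, which bars any farther turn back; it starts in this notch at -0.28 to -0.06 (play). Next notch: 0.785, hard against its tooth; the pawl drops into it freely with the wheel at 0.46 to 0.76. The wheel is stiff (2.5 N at a peg) and stays where it is left
- peg (a point): middle of the yellow peg nearest the wheel's top at the start. Four round pegs, 10 mm thick, stand out of the wheel's +x face (x 6 to 48 mm), 48 mm from its axis, a quarter turn apart. This point is at x 27 mm and turns with the wheel: with wheel at q it is at y = 48 sin(q - 0.25) mm, 95 + 48 cos(q - 0.25) mm above the table
- pawl (a joint): swing of the red pawl about its pivot, rad: 0 = nose fully down in a notch, 0.87 = thrown right back. Its weight makes it fall to 0 or to 0.87 from either side of a balance point at about 0.4; below 0.3 the nose is still among the teeth. Under 1 N at the bar moves it. The pivot, parallel to the shaft, is at y 82 mm, 99 mm above the table
- pawl_bar (a point): point on the pawl's red round cross bar, 12 mm thick, parallel to the shaft, from the stem at x 0 to its free end at x -61 mm; this point is at x -30 mm, 85 mm from the pivot. Pawl down: y 53 mm, 179 mm above the table; thrown back: y 124 mm, 172 mm above, the stem then lying on a post at y 114 mm, 133 mm high; it passes 184 mm above the table over the pivot
- pawl_nose (a point): the pawl's nose, a round bar 11 mm thick in the wheel's plane, 55 mm from the pivot
- bobbin: a loose white plastic bobbin standing on the corner at its -x, -y end of the winder's base plate, 36 mm across, 30 mm high; origin at the centre of its underside. Leave alone
- screwdriver: a loose red-handled screwdriver, 200 mm long, lying beside the winder base, on the far (+x) side; leave alone
- meter: a loose yellow multimeter lying flat, 80 x 150 x 36 mm; origin at the centre of its underside; leave alone
- jar: a loose glass jar, 60 mm across, 70 mm high; origin at the centre of its underside; leave alone
- transformer: a loose small transformer, dark core with orange winding cover, 64 x 60 x 50 mm; origin at the centre of its underside; leave alone
- heatsink: a loose finned aluminium heat sink, 50 x 80 x 40 mm; origin at the centre of its underside; leave alone
- taperoll: a loose blue roll of tape lying flat, 70 mm across, 19 mm high; origin at the centre of its underside; leave alone

How it is judged:
On the way, in this order (a step that is already met when the one before it is completed fails the run):
1. the pawl is lifted out and thrown back past its balance point, before the wheel is turned (value of joint pawl above 0.7 rad and value of joint wheel below 0.1 rad), for 0.2 s.
2. the wheel is pushed backward while the pawl is out (value of joint pawl above 0.3 rad and value of joint wheel above 0.2 rad), for 0.1 s.
At the end, for the whole second after the job is handed in: The pawl is fully down (under 0.1 rad) in the next notch: the wheel stands between 0.35 and 0.84 rad, at rest (value of joint pawl below 0.1 rad and value of joint wheel between 0.35 and 0.84 rad and velocity of joint wheel between -0.05 and 0.05 rad/s); the robot touches nothing.
It fails at once if another thing on the bench is moved more than 20 mm or lifted (distance of any of bobbin, screwdriver, meter, jar, transformer, heatsink, taperoll from where it was at the start of the episode above 0.02 m).
It fails at once if the pawl is pinched or forced (over 30 N) (contact force between the fingers and pawl above 30 N).
It fails at once if the wheel or its pegs are pinched or forced (over 30 N) (contact force between the fingers and wheel above 30 N).
It also fails if it takes over 58 s, if anything falls off the work surface, if the arm or the gripper's body presses on something with over 40 N, if the wrist force passes 120 N, or if a joint passes its speed limit or range.

## Robot

A 6-joint arm with a two-finger parallel gripper is mounted at the origin on the work surface. World frame = base frame: x ahead of the robot, y to its left, z up, the work surface at z = 0. Lengths are in m, angles in rad, forces in N, time in s.
With the tool pointing down it reaches from about 0.375 to 0.9 m from the base axis. Payload 3.1 kg.
Tool frame: the origin (TCP) lies midway between the tips of the shut fingers; the grasp point (between the pads) lies 19 mm behind it; z points along the fingers, y is the line along which they close (so a half turn about z gives the same grasp; the last joint's range is limited). The gripper opens to 85 mm and grips with 20 to 120 N. Pads are 22 mm wide; open, the fingers measure 114 mm over their backs; the gripper's body (76 mm by 85 mm) begins 54 mm behind the grasp point. The pads swing forward as they close: fully open they stand 13 mm farther back than shut.
Start: joints at [1.119, 0.527, 1.433, -0, 1.181, -0.178], TCP at [0.168, 0.602, 0.231] pointing down, gripper open.
Joint ranges: [-3.08, 3.08], [-0.75, 2.2], [0.22, 2.44], [-1.43, 4.57], [0, 2.65], [-2.85, 2.85]. Speed limits (rad/s): [2.79, 2.79, 3.14, 3.14, 3.14, 3.14].

## Interface

Orientations are given as a unit quaternion [x, y, z, w].
In Python, from station import manip gives the robot as it stands. The module is installed in compiled form; this text tells all that it offers.
- The arm moves only by the tool apply_moves, never from a script. Its arguments are lists of equal length, an entry for each row: "claw": the gripper's target within -1 to 1 (fully open at 1, half-way at 0, shut at -1); "travel": the shift along the tool's x, y, z scaled (see below), a list of three; "turn": the turn, a rotation vector about the tool's x, y, z scaled (see below), a list of three. In form: {"claw": [claw, ...], "travel": [[dx, dy, dz], ...], "turn": [[rx, ry, rz], ...]}. A call has 1 to 5 rows; each row is the pose to reach, as a shift and turn from the pose commanded when the call began, along the tool's axes at that moment, turning the shorter way round; what a row does not reach only later rows make up. The controller multiplies each number of a shift by 800 mm and each number of a turn by 180 degrees. A row lasts 1/12 s, in which the tool goes at most 41.7 mm and 7.16 degrees, less where a joint would pass 70% of its speed; a pose out of reach is approached as far as the arm can. A call with a number of a shift or a turn outside -1 to 1 is refused whole. A call with a gripper value outside its range is refused whole. The fingers move at their own pace and stop on an object; "newtons" is the grip in N (left out, the last holds). Time passes only in rows, so rows that repeat a pose let the fingers close. It gives the time, the measured TCP pose, the force, the opening and the grip force at its end, in the units of the state.
- manip.sense(): the state, without advancing time (a new reading comes with each control period).
- manip.snapshot(name): name is "side" or "top" or "wrist"; returns a dict with "pixels" (400x640x3 uint8, red, green, blue), "depth" (400x640 float32, m along the optical axis (not along the pixel's ray), 0 where there is no reading), "intrinsics" (3x3 intrinsics, pixels), "R" (3x3) and "t" (3): a world point X has camera coordinates R X + t. Camera axes: x right, y down, z forward; pixel columns grow to the right and rows downward; lengths in m; the calibration is good to about 2 mm. A picture is of the moment at which its call begins.
- manip.sign_off(): hands the job in; it is judged then, once.
The state is a dict: "t": time; "q": joint angles; "qd": joint speeds; "tau": joint torques, N m; "tcp_pos": TCP position; "tool_rot": TCP orientation; "force": force on the tool from outside, world axes, zero at the start; "ft_torque": the same for the moment, N m; "finger_gap": opening from 0.0 (shut) to 1.0 (fully open); "gripper_force": force on a finger pad.
Only numpy, scipy, OpenCV 4.12 (cv2) and the standard library are available. Lean on these libraries where they do the work, as an engineer would, in place of code of your own. Each camera call takes 0.05 s, during which the arm holds its last target. There are 200 camera calls.

## Working session

There is one attempt and no reset: what is moved stays moved. The work goes in short steps, Python scripts to look and compute and a tool call to move; the robot and the scene stay as the last step left them, time stands still between calls to the robot, and variables do not carry over. Pictures are saved under pics/ and viewed, at most 10 in all, crops included, and the job is handed in when it is done.

Besides the shell and the picture viewer there is one more tool, called after "Emit:" by a JSON object that holds its "api" and its "payload". apply_moves: Moves the arm, as the interface text tells. Shifts and turns lie within -1 to 1; 1 stands for 800 mm of shift or 180 degrees of turn. Its arguments: {"type":"object","properties":{"claw":{"type":"array","items":{"type":"number"}},"travel":{"type":"array","items":{"type":"array","items":{"type":"number"}}},"turn":{"type":"array","items":{"type":"array","items":{"type":"number"}}},"newtons":{"type":"number"}},"required":["claw","travel","turn"]}

```bash
mkdir -p pics; python3 - <<'E'
from station import manip
import cv2,numpy as np
s=manip.sense();print(s)
for n in("top","side"):
    d=manip.snapshot(n);cv2.imwrite(f"pics/{n}0.png",d["pixels"][:,:,::-1]);np.savez(f"pics/{n}0.npz",**d);print(n,d["intrinsics"],d["R"],d["t"])
E
```

```text
{'t': 0.0, 'q': array([ 1.11947951e+00,  5.28470601e-01,  1.43391906e+00,  3.10307751e-05,
        1.18137591e+00, -1.78500640e-01]), 'qd': array([ 1.31806592e-03,  1.76872967e-03, -3.73168933e-04, -8.01422068e-04,
       -4.82212905e-04,  1.53918278e-05]), 'tau': array([-4.68570979e-04, -4.42345583e+01, -1.78026706e+01, -1.34018023e-04,
        8.36914434e-03,  1.51897763e-05]), 'tcp_pos': array([0.16804877, 0.60123956, 0.23032556]), 'tool_rot': array([ 1.35991223e-01,  9.90709446e-01, -1.02858713e-03, -3.50150052e-04]), 'force': array([-0.73695353, -0.92564737, -0.66860716]), 'ft_torque': array([-0.01073641,  0.01215393,  0.01040582]), 'gripper_force': 0.0, 'finger_gap': 1.001856792132817}
top [[400.91448239   0.         317.44449385]
 [  0.         400.91448239 198.81931915]
 [  0.           0.           1.        ]] [[-0.02799135 -0.99952571 -0.01283881]
 [-0.99623687  0.02894861 -0.08169498]
 [ 0.0820279   0.01050374 -0.99657468]] [0.02829836 0.53487327 1.48541286]
side [[464.76337961   0.         311.24400245]
 [  0.         464.76337961 202.41763017]
 [  0.           0.           1.        ]] [[ 0.83564963 -0.54884492 -0.02142321]
 [-0.32240366 -0.45855486 -0.82812035]
 [ 0.44468593  0.69892539 -0.56014081]] [-0.43052638  0.29001153  1.10570581]
```

View pics/top0.png

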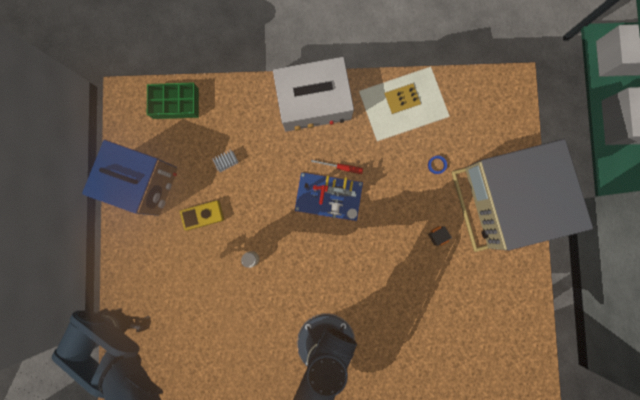

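View pics/side0.png

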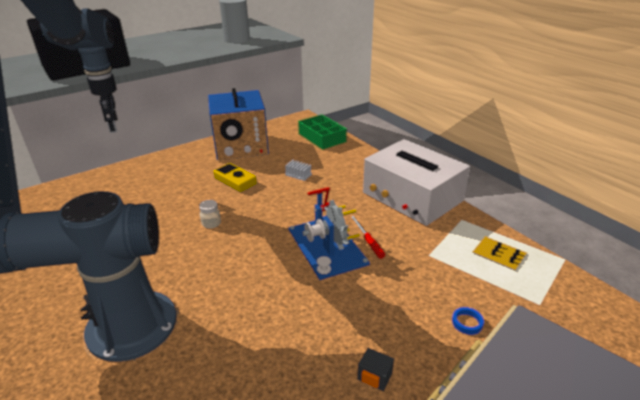

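Top view: winder at about (330,195), pawl bar side to the left (world +y), pegs pointing away from the robot, and the bobbin at (352,213). I'll fit the plate pose from depth next.

```bash
cat > h.py <<'E'
import numpy as np,cv2
def cloud(d):
    K,R,t=d["intrinsics"],d["R"],d["t"];z=d["depth"].astype(float)
    v,u=np.mgrid[:z.shape[0],:z.shape[1]]
    c=np.stack([(u-K[0,2])/K[0,0]*z,(v-K[1,2])/K[1,1]*z,z],-1)
    return (c-t)@R
def proj(d,X):
    c=np.atleast_2d(X)@d["R"].T+d["t"];p=c@d["intrinsics"].T
    return p[:,:2]/p[:,2:]
def W(p,o,yaw):
    c,s=np.cos(yaw),np.sin(yaw);p=np.atleast_2d(p)
    return np.c_[o[0]+c*p[:,0]-s*p[:,1],o[1]+s*p[:,0]+c*p[:,1],p[:,2]]
E
python3 - <<'E'
from h import *
for n in("top","side"):
    d=dict(np.load(f"pics/{n}0.npz"));P=cloud(d);hsv=cv2.cvtColor(d["pixels"],cv2.COLOR_RGB2HSV)
    m=(hsv[...,0]>100)&(hsv[...,0]<125)&(hsv[...,1]>120)&(P[...,2]<.03)&(P[...,2]>0)&(abs(P[...,1])<.2)&(P[...,0]>.35)&(P[...,0]<.75)&(d["depth"]>0)
    q=P[m];print(n,m.sum(),np.median(q[:,2]))
    r=cv2.minAreaRect(q[:,:2].astype(np.float32)*1000);print(r,cv2.boxPoints(r))
    h=(P[...,2]>.1)&(P[...,2]<.22)&(abs(P[...,1])<.2)&(P[...,0]>.35)&(P[...,0]<.75)
    red=h&((hsv[...,0]<8)|(hsv[...,0]>172))&(hsv[...,1]>150);yel=h&(abs(hsv[...,0]-26)<6)&(hsv[...,1]>130)
    for k,mm in(("red",red),("yel",yel)):
        if mm.sum():print(k,mm.sum(),np.round(P[mm][::max(1,mm.sum()//14)],3).tolist())
    a,b=(proj(d,[.52,0,.08])[0]).astype(int);w=60
    c=d["pixels"][b-w:b+w,a-80:a+80,::-1];cv2.imwrite(f"pics/{n}0c.png",cv2.resize(c,None,fx=5,fy=5,interpolation=cv2.INTER_CUBIC))
E
```

```text
top 267 0.010247846000709066
((549.6170654296875, -6.1516265869140625), (184.67678833007812, 141.45013427734375), 79.15805053710938) [[ 462.78555   -83.538345]
 [ 601.71075  -110.14517 ]
 [ 636.4486     71.23509 ]
 [ 497.52338    97.84192 ]]
red 95 [[0.575, 0.023, 0.101], [0.565, -0.009, 0.181], [0.571, 0.023, 0.107], [0.565, 0.002, 0.158], [0.565, -0.019, 0.147], [0.565, 0.012, 0.125], [0.558, -0.008, 0.182], [0.556, -0.002, 0.178], [0.552, -0.001, 0.18], [0.548, -0.001, 0.181], [0.545, -0.008, 0.185], [0.538, -0.008, 0.184], [0.532, -0.001, 0.176], [0.525, -0.001, 0.183], [0.518, -0.0, 0.183], [0.512, 0.006, 0.178]]
side 1529 0.012239817792613286
((545.8704833984375, -33.52568054199219), (238.2545928955078, 145.9205780029297), 78.88941192626953) [[ 451.32144 -136.36049]
 [ 594.507   -164.47987]
 [ 640.41956   69.30913]
 [ 497.23395   97.42851]]
red 138 [[0.563, -0.007, 0.185], [0.564, -0.014, 0.185], [0.555, -0.013, 0.185], [0.535, -0.005, 0.184], [0.558, -0.013, 0.18], [0.53, -0.007, 0.184], [0.556, -0.012, 0.177], [0.52, -0.008, 0.185], [0.565, -0.004, 0.167], [0.525, -0.006, 0.179], [0.512, -0.006, 0.181], [0.569, 0.003, 0.145], [0.571, 0.005, 0.13], [0.561, -0.019, 0.141], [0.569, 0.012, 0.113], [0.566, 0.012, 0.108]]
```

View pics/top0c.png

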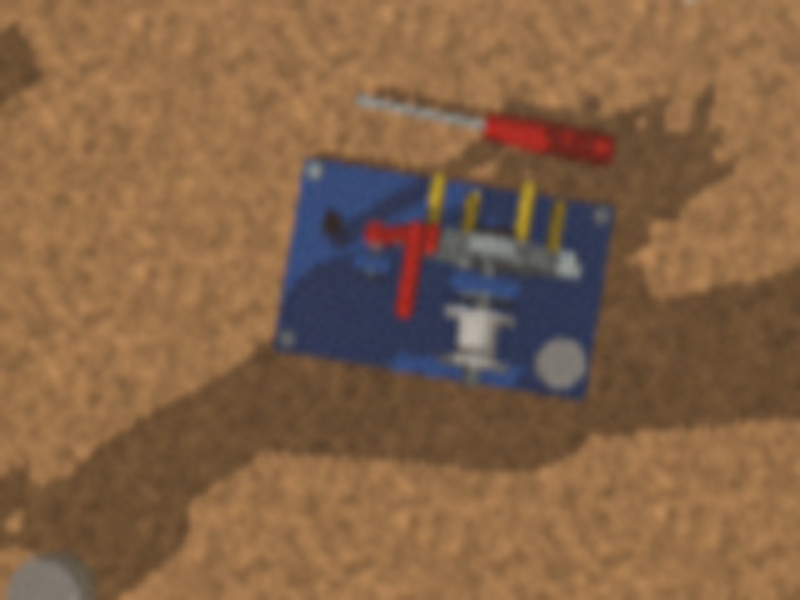

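Crop: plate corners at (308,158), (612,206), (585,400), (275,350); red bar from (405,315) to (410,235); pegs along the +x side. The side-camera plate fit (238×146) matches the given size, so I'll cross-check with the top view and compute the first move.

```bash
cat >> h.py <<'E'
from scipy.spatial.transform import Rotation as Ro
def toW(s,o,yaw):
    "tcp in winder frame (mm) and tool axes in winder frame"
    R=Ro.from_euler('z',-yaw);return R.apply(np.r_[s["tcp_pos"][:2]-o,s["tcp_pos"][2]])*1e3,R*Ro.from_quat(s["tool_rot"])
def move(s,o,yaw,tgt,align=True):
    "shift (tool axes, scaled) and turn to winder-frame target mm, tool y along winder y, z down"
    p,R=toW(s,o,yaw);G=Ro.from_quat([0,1,0,0])
    return np.round(R.inv().apply(np.array(tgt)-p)/800,4),np.round((R.inv()*G).as_rotvec()/np.pi,4)
E
python3 - <<'E'
from h import *
from scipy.optimize import least_squares
d=dict(np.load("pics/top0.npz"));a,b=(proj(d,[.52,0,.08])[0]).astype(int)
px=np.array([[308,158],[612,206],[585,400],[275,350]])/5-.4+[a-80,b-60]
pl=np.array([[60,150,12],[60,-90,12],[-90,-90,12],[-90,150,12]])/1e3
f=lambda v:(proj(d,W(pl,v[:2],v[2]))-px).ravel()
r=least_squares(f,[.555,-.066,-.194],x_scale=.01);print(r.x,np.degrees(r.x[2]),r.fun.round(2))
from station import manip
o=(r.x[:2]+[.5548,-.0658])/2;yaw=(r.x[2]-.194)/2;print(o,yaw)
s=manip.sense();print(toW(s,o,yaw)[0],move(s,o,yaw,[-42,5,240]))
for p in([-30,53,179],[-30,0,0]):print(W(np.array(p)/1e3,o,yaw))
for n in("top","side"):
    d=dict(np.load(f"pics/{n}0.npz"));P=cloud(d);c=P-np.r_[o,0];R=Ro.from_euler('z',-yaw);c=(c.reshape(-1,3)@R.as_matrix().T*1e3).reshape(c.shape)
    hsv=cv2.cvtColor(d["pixels"],cv2.COLOR_RGB2HSV);red=(c[...,2]>174)&(c[...,2]<200)&((hsv[...,0]<8)|(hsv[...,0]>172))&(hsv[...,1]>140)&(abs(c[...,0]+30)<45)&(abs(c[...,1]-50)<50)
    print(n,red.sum(),np.percentile(c[red],[2,50,98],axis=0).round(1))
E
```

```text
[ 0.55414948 -0.06142285 -0.18686178] -10.706391627457558 [-0.71 -0.3   0.89 -0.09  0.34  0.2  -0.52  0.16]
[ 0.55447474 -0.06361142] -0.19043089245354428
[-505.25153857  579.76248035  230.42528094] (array([-0.6362, -0.6684, -0.0109]), array([-0.0006, -0.0001, -0.0262]))
[[ 0.535049   -0.00589106  0.179     ]]
[[ 0.52501706 -0.05793296  0.        ]]
top 60 [[-57.1  50.2 175.6]
 [-28.9  55.5 181.2]
 [ -0.   61.2 187.3]]
side 88 [[-55.9  47.1 175.7]
 [-26.   51.5 182.9]
 [  2.1  57.7 186.6]]
```

Emit:
{"api": "apply_moves", "payload": {"claw": [-1,-1,-1,-1,-1], "travel": [[-0.636,-0.668,-0.011],[-0.636,-0.668,-0.011],[-0.636,-0.668,-0.011],[-0.636,-0.668,-0.011],[-0.636,-0.668,-0.011]], "turn": [[0,0,-0.026],[0,0,-0.026],[0,0,-0.026],[0,0,-0.026],[0,0,-0.026]], "newtons": 20}}

```text
t: 0.52
tcp_pos: [0.2661, 0.416, 0.2334]
tool_rot: [0.095, 0.995, -0.0, -0.0]
force: [0.3, -1.1, -0.1]
finger_gap: 0.299
gripper_force: 0.0
```

```bash
cat > st.py <<'E'
import sys
from h import *
from station import manip
o=np.array([.55447,-.06361]);yaw=-.1904
s=manip.sense();p,R=toW(s,o,yaw)
F=Ro.from_euler('z',-yaw).apply(s["force"])
print("t",round(s["t"],2),"pW",p.round(1),"gap",round(s["finger_gap"],2),"F",F.round(1))
if len(sys.argv)>1:print(*move(s,o,yaw,[float(x) for x in sys.argv[1:4]]))
E
python3 st.py -42 5 240
```

```text
t 0.52 pW [-373.9  416.4  233.4] gap 0.3 F [ 0.5 -1.  -0.1]
[-0.4147 -0.5144 -0.0079] [-0.0002 -0.0001  0.0001]
```

Emit:
{"api": "apply_moves", "payload": {"claw": [-1,-1,-1,-1,-1], "travel": [[-0.41,-0.51,-0.008],[-0.41,-0.51,-0.008],[-0.41,-0.51,-0.008],[-0.41,-0.51,-0.008],[-0.41,-0.51,-0.008]], "turn": [[0,0,0],[0,0,0],[0,0,0],[0,0,0],[0,0,0]]}}

```text
t: 0.93
tcp_pos: [0.3635, 0.2318, 0.2363]
tool_rot: [0.095, 0.995, -0.0, -0.0]
force: [0.9, 0.8, -0.8]
finger_gap: 0.001
gripper_force: 0.0
```

```bash
python3 st.py -42 5 240
```

```text
t 0.93 pW [-243.4  254.   236.3] gap 0.0 F [ 0.7  1.  -0.8]
[-0.2518 -0.3111 -0.0047] [-0.     -0.0001 -0.0001]
```

Emit:
{"api": "apply_moves", "payload": {"claw": [-1,-1,-1,-1,-1], "travel": [[-0.25,-0.31,-0.005],[-0.25,-0.31,-0.005],[-0.25,-0.31,-0.005],[-0.25,-0.31,-0.005],[-0.25,-0.31,-0.005]], "turn": [[0,0,0],[0,0,0],[0,0,0],[0,0,0],[0,0,0]]}}

```text
t: 1.35
tcp_pos: [0.4612, 0.0476, 0.2389]
tool_rot: [0.096, 0.995, 0.0, -0.0]
force: [0.9, 0.2, 0.2]
finger_gap: 0.003
gripper_force: 0.0
```

Emit:
{"api": "apply_moves", "payload": {"claw": [-1,-1,-1,-1,-1], "travel": [[-0.05,-0.065,0],[-0.05,-0.065,0],[-0.05,-0.065,0],[-0.05,-0.065,0],[-0.05,-0.065,0]], "turn": [[0,0,0],[0,0,0],[0,0,0],[0,0,0],[0,0,0]]}}

```text
t: 1.77
tcp_pos: [0.4892, -0.0084, 0.2385]
tool_rot: [0.096, 0.995, 0.0, -0.001]
force: [-0.2, 0.9, 0.4]
finger_gap: 0.001
gripper_force: 0.0
```

```bash
python3 st.py -42 5 160
```

```text
t 1.77 pW [-74.5  41.9 238.5] gap 0.0 F [-0.4  0.9  0.4]
[-0.0409 -0.0461  0.0979] [ 0.0002 -0.0007 -0.0003]
```

Emit:
{"api": "apply_moves", "payload": {"claw": [-1,-1,-1,-1,-1], "travel": [[-0.041,-0.046,0],[-0.041,-0.046,0],[-0.041,-0.046,0.03],[-0.041,-0.046,0.06],[-0.041,-0.046,0.06]], "turn": [[0,0,0],[0,0,0],[0,0,0],[0,0,0],[0,0,0]]}}

```text
t: 2.18
tcp_pos: [0.5119, -0.0491, 0.1875]
tool_rot: [0.095, 0.995, 0.001, -0.005]
force: [-1.0, 0.7, -0.6]
finger_gap: -0.005
gripper_force: 0.0
```

```bash
python3 st.py -42 5 160;python3 - <<'E'
from h import *
from station import manip
d=manip.snapshot("wrist");cv2.imwrite("pics/w1.png",d["pixels"][:,:,::-1])
d=manip.snapshot("side");a,b=(proj(d,[.54,0,.15])[0]).astype(int)
cv2.imwrite("pics/s1.png",cv2.resize(d["pixels"][b-60:b+60,a-80:a+80,::-1],None,fx=5,fy=5,interpolation=cv2.INTER_CUBIC))
E
```

```text
t 2.18 pW [-44.5   6.2 187.5] gap -0.01 F [-1.2  0.5 -0.6]
[-0.0034 -0.0015  0.0343] [ 0.0004 -0.003   0.0002]
```

View pics/w1.png

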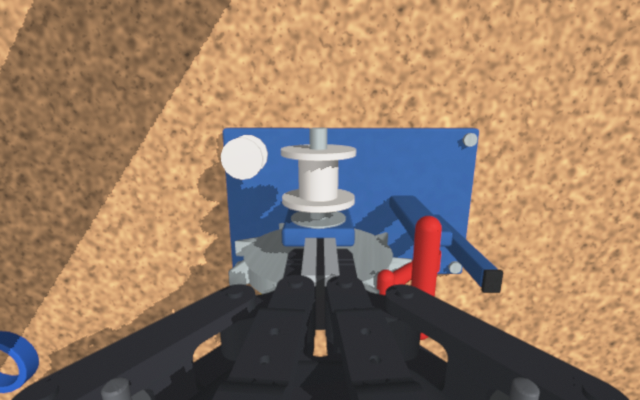

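View pics/s1.png

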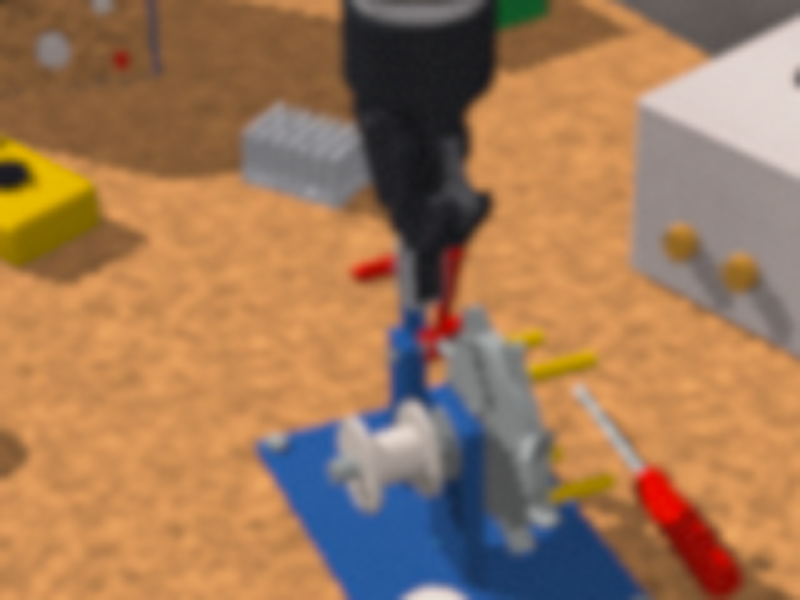

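The wrist view shows the shut tips at (320,270), clear of the bar at (427,260) on the right. The side crop agrees. Now I'll lower the tip and push slowly.

Emit:
{"api": "apply_moves", "payload": {"claw": [-1,-1,-1,-1,-1], "travel": [[-0.003,0,0.02],[-0.003,0,0.028],[-0.003,0.008,0.028],[-0.003,0.016,0.028],[-0.003,0.024,0.028]], "turn": [[0,0,0],[0,0,0],[0,0,0],[0,0,0],[0,0,0]]}}

```text
t: 2.7
tcp_pos: [0.522, -0.0322, 0.1695]
tool_rot: [0.095, 0.995, -0.0, 0.001]
force: [0.5, -0.2, -0.8]
finger_gap: 0.0
gripper_force: 0.0
```

Emit:
{"api": "apply_moves", "payload": {"claw": [-1,-1,-1,-1,-1], "travel": [[0,0.008,0],[0,0.016,0],[0,0.024,0],[0,0.032,0],[0,0.04,0]], "turn": [[0,0,0],[0,0,0],[0,0,0],[0,0,0],[0,0,0]]}}

```text
t: 3.12
tcp_pos: [0.5279, -0.0009, 0.1688]
tool_rot: [0.095, 0.995, -0.0, 0.0]
force: [-0.2, -1.4, 0.1]
finger_gap: -0.0
gripper_force: 0.3
```

```bash
cat > bar.py <<'E'
from h import *
from station import manip
o=np.array([.55447,-.06361]);yaw=-.1904
import sys
R=Ro.from_euler('z',-yaw).as_matrix()
for n in("side","top"):
    d=manip.snapshot(n);c=((cloud(d)-np.r_[o,0]).reshape(-1,3)@R.T*1e3).reshape(400,640,3)
    hsv=cv2.cvtColor(d["pixels"],cv2.COLOR_RGB2HSV)
    red=((hsv[...,0]<8)|(hsv[...,0]>172))&(hsv[...,1]>140)&(c[...,2]>160)&(c[...,2]<200)&(c[...,0]<-5)&(c[...,0]>-70)&(c[...,1]>20)&(c[...,1]<150)
    yel=(abs(hsv[...,0]-26)<6)&(hsv[...,1]>120)&(c[...,2]>105)&(c[...,2]<160)&(abs(c[...,0]-25)<30)&(abs(c[...,1])<80)
    for k,m in(("bar",red),("peg",yel)):
        if m.sum()>3:print(n,k,m.sum(),np.percentile(c[m],[5,50,95],axis=0).round(0).tolist())
E
python3 st.py; python3 bar.py
```

```text
t 3.12 pW [-38.   56.5 168.8] gap -0.0 F [ 0.1 -1.5  0.1]
side bar 22 [[-56.0, 67.0, 183.0], [-49.0, 71.0, 186.0], [-10.0, 75.0, 190.0]]
```

Emit:
{"api": "apply_moves", "payload": {"claw": [-1,-1,-1,-1,-1], "travel": [[0,0.008,0.003],[0,0.016,0.006],[0,0.024,0.008],[0,0.032,0.008],[0,0.04,0.008]], "turn": [[0,0,0],[0,0,0],[0,0,0],[0,0,0],[0,0,0]]}}

```text
t: 3.63
tcp_pos: [0.5335, 0.0306, 0.1618]
tool_rot: [0.095, 0.995, 0.0, -0.0]
force: [0.5, -0.3, -1.4]
finger_gap: -0.003
gripper_force: 0.1
```

Emit:
{"api": "apply_moves", "payload": {"claw": [-1,-1,-1,-1,-1], "travel": [[0,0.004,0],[0,0.008,0],[0,0.008,0],[0,0.008,0],[0,0.008,0]], "turn": [[0,0,0],[0,0,0],[0,0,0],[0,0,0],[0,0,0]]}}

```text
t: 4.05
tcp_pos: [0.535, 0.036, 0.1622]
tool_rot: [0.095, 0.995, -0.0, 0.0]
force: [0.2, 0.4, -0.7]
finger_gap: 0.003
gripper_force: 0.0
```

```bash
python3 st.py; python3 bar.py
```

```text
t 4.05 pW [-38.   94.1 162.2] gap 0.0 F [ 0.2  0.5 -0.7]
side bar 22 [[-56.0, 118.0, 171.0], [-46.0, 124.0, 177.0], [-39.0, 128.0, 179.0]]
```

The pawl is thrown back (bar at y≈124). Next I'll go over the wheel to the -y side of the top peg.

Emit:
{"api": "apply_moves", "payload": {"claw": [-1,-1,-1,-1,-1], "travel": [[0,-0.01,-0.03],[0,-0.04,-0.05],[-0.03,-0.09,-0.05],[-0.06,-0.14,-0.05],[-0.081,-0.18,-0.05]], "turn": [[0,0,0],[0,0,0],[0,0,0],[0,0,0],[0,0,0]]}}

```text
t: 4.57
tcp_pos: [0.5705, -0.1149, 0.203]
tool_rot: [0.095, 0.995, -0.0, 0.001]
force: [-0.0, -0.2, -0.2]
finger_gap: 0.001
gripper_force: 0.0
```

Emit:
{"api": "apply_moves", "payload": {"claw": [-1,-1], "travel": [[0,0,0],[0,0,0]], "turn": [[0,0,0],[0,0,0]]}}

```text
t: 4.73
tcp_pos: [0.5704, -0.116, 0.2021]
tool_rot: [0.098, 0.995, -0.0, 0.0]
force: [0.4, 0.3, 0.3]
finger_gap: 0.004
gripper_force: 0.0
```

```bash
python3 st.py 27 -50 128; python3 bar.py; python3 - <<'E'
from h import *
from station import manip
d=manip.snapshot("wrist");cv2.imwrite("pics/w2.png",d["pixels"][:,:,::-1])
E
```

```text
t 4.73 pW [ 25.5 -48.5 202.1] gap 0.0 F [0.3 0.3 0.3]
[-0.0018 -0.0019  0.0926] [-0.      0.0002 -0.0016]
side bar 64 [[-53.0, 119.0, 172.0], [-30.0, 123.0, 177.0], [-7.0, 128.0, 180.0]]
top bar 47 [[-56.0, 123.0, 171.0], [-32.0, 127.0, 175.0], [-8.0, 132.0, 178.0]]
```

View pics/w2.png

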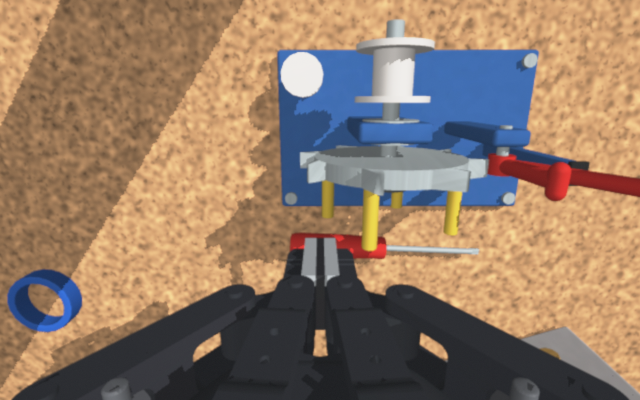

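The wrist view shows the top peg at (370,220) just right of the tips at (320,265), with the left peg lower at (328,200) and the pawl thrown back on the right. I'll measure the pegs from this camera, then descend.

```bash
cat > peg.py <<'E'
from h import *
from station import manip
o=np.array([.55447,-.06361]);yaw=-.1904
R=Ro.from_euler('z',-yaw).as_matrix();d=manip.snapshot("wrist")
c=((cloud(d)-np.r_[o,0]).reshape(-1,3)@R.T*1e3).reshape(400,640,3);hsv=cv2.cvtColor(d["pixels"],cv2.COLOR_RGB2HSV)
m=((abs(hsv[...,0]-26)<6)&(hsv[...,1]>120)&(c[...,0]>6)&(c[...,0]<52)&(d["depth"]>0)).astype(np.uint8)
n,l,st,ce=cv2.connectedComponentsWithStats(m)
for i in range(1,n):
    if st[i,4]>60:
        q=c[l==i];y=(q[:,1].min()+q[:,1].max())/2;z=np.percentile(q[:,2],95)-5
        a=np.arctan2(np.median(q[:,1]),z-95);print(ce[i].round(),"x",np.percentile(q[:,0],[5,95]).round(),"y",np.median(q[:,1]).round(1),"z",z.round(1),"q mod 90deg",np.round((a+.25+.4)%(np.pi/2)-.4,3))
E
python3 peg.py
```

```text
[455. 213.] x [18. 46.] y 50.5 z 114.5 q mod 90deg -0.118
[372. 223.] x [14. 46.] y -11.8 z 140.0 q mod 90deg -0.006
```

Emit:
{"api": "apply_moves", "payload": {"claw": [-1,-1,-1,-1,-1], "travel": [[-0.002,-0.002,0.03],[-0.002,-0.002,0.06],[-0.002,-0.002,0.09],[-0.002,-0.002,0.09],[-0.002,-0.002,0.09]], "turn": [[0,0,0],[0,0,0],[0,0,0],[0,0,0],[0,0,0]]}}

```text
t: 5.35
tcp_pos: [0.5699, -0.1136, 0.1293]
tool_rot: [0.095, 0.996, 0.001, -0.002]
force: [0.7, -0.2, 0.2]
finger_gap: 0.0
gripper_force: 0.0
```

```bash
python3 st.py 27 -34 128
```

```text
t 5.35 pW [ 24.6 -46.1 129.3] gap 0.0 F [ 0.7 -0.1  0.2]
[-0.003   0.0151  0.0016] [ 0.0003 -0.0012  0.0003]
```

Emit:
{"api": "apply_moves", "payload": {"claw": [-1,-1,-1,-1,-1], "travel": [[-0.003,0.01,0],[-0.003,0.018,0],[-0.003,0.024,0],[-0.003,0.03,0],[-0.003,0.036,0]], "turn": [[0,0,0],[0,0,0],[0,0,0],[0,0,0],[0,0,0]]}}

```text
t: 5.77
tcp_pos: [0.5813, -0.0895, 0.1343]
tool_rot: [0.094, 0.996, -0.003, 0.003]
force: [-1.6, -5.3, 9.0]
finger_gap: -0.001
gripper_force: 4.2
```

Emit:
{"api": "apply_moves", "payload": {"claw": [-1,-1,-1,-1,-1], "travel": [[0,0.006,0],[0,0.012,0],[0,0.018,0],[0,0.018,0],[0,0.018,0]], "turn": [[0,0,0],[0,0,0],[0,0,0],[0,0,0],[0,0,0]]}}

```text
t: 6.18
tcp_pos: [0.5823, -0.0728, 0.131]
tool_rot: [0.095, 0.995, -0.0, 0.001]
force: [0.8, -1.0, -0.3]
finger_gap: -0.003
gripper_force: 0.6
```

```bash
python3 st.py; python3 peg.py; python3 bar.py
```

```text
t 6.18 pW [ 29.1  -3.8 131. ] gap -0.0 F [ 1.  -0.8 -0.3]
[368. 265.] x [18. 36.] y 16.6 z 142.7 q mod 90deg 0.586
[249. 259.] x [40. 46.] y -41.0 z 105.7 q mod 90deg 0.504
side bar 65 [[-55.0, 119.0, 172.0], [-29.0, 123.0, 177.0], [-6.0, 127.0, 180.0]]
top bar 47 [[-56.0, 123.0, 170.0], [-32.0, 127.0, 176.0], [-8.0, 132.0, 179.0]]
```

Wheel is at about 0.48–0.58; I'll push 4 mm more to centre it in the 0.46–0.76 window, then check.

Emit:
{"api": "apply_moves", "payload": {"claw": [-1,-1,-1,-1], "travel": [[0,0.003,0],[0,0.005,0],[0,0.005,0],[0,0.005,0]], "turn": [[0,0,0],[0,0,0],[0,0,0],[0,0,0]]}}

```text
t: 6.67
tcp_pos: [0.5817, -0.0692, 0.1295]
tool_rot: [0.095, 0.995, 0.0, -0.001]
force: [0.5, -1.7, -2.5]
finger_gap: 0.002
gripper_force: 1.1
```

Emit:
{"api": "apply_moves", "payload": {"claw": [-1,-1,-1,-1,-1], "travel": [[0,-0.012,0],[0,-0.024,-0.02],[0,-0.024,-0.06],[0,-0.024,-0.1],[0,-0.024,-0.12]], "turn": [[0,0,0],[0,0,0],[0,0,0],[0,0,0],[0,0,0]]}}

```text
t: 7.08
tcp_pos: [0.5805, -0.0891, 0.2299]
tool_rot: [0.096, 0.995, -0.0, 0.003]
force: [1.1, -0.7, 0.2]
finger_gap: -0.0
gripper_force: 0.0
```

```bash
python3 st.py -30 175 230; python3 peg.py
```

```text
t 7.08 pW [ 30.4 -20.1 229.9] gap -0.0 F [ 1.2 -0.5  0.2]
[ 0.0759  0.2437 -0.0006] [ 0.0001  0.0018 -0.0005]
[377. 201.] x [17. 46.] y 20.1 z 141.8 q mod 90deg 0.655
```

Emit:
{"api": "apply_moves", "payload": {"claw": [-1,-1,-1,-1,-1], "travel": [[0.083,0.244,0],[0.083,0.244,0],[0.083,0.244,0],[0.083,0.244,0],[0.083,0.244,0]], "turn": [[0,0,0],[0,0,0],[0,0,0],[0,0,0],[0,0,0]]}}

```text
t: 7.55
tcp_pos: [0.5498, 0.1179, 0.2258]
tool_rot: [0.096, 0.995, 0.001, -0.0]
force: [-0.0, 0.8, 0.4]
finger_gap: 0.003
gripper_force: 0.0
```

Emit:
{"api": "apply_moves", "payload": {"claw": [-1,-1,-1,-1,-1], "travel": [[0,0,0],[0,0,0.03],[0,0,0.06],[0,0,0.09],[0,0,0.09]], "turn": [[0,0,0],[0,0,0],[0,0,0],[0,0,0],[0,0,0]]}}

```text
t: 7.97
tcp_pos: [0.5472, 0.1157, 0.1498]
tool_rot: [0.095, 0.995, -0.0, -0.005]
force: [-0.5, 0.3, -0.5]
finger_gap: -0.0
gripper_force: 0.0
```

```bash
python3 st.py -38 145 158; python3 bar.py
```

```text
t 7.97 pW [-41.1 174.7 149.8] gap -0.0 F [-0.5  0.2 -0.5]
[-0.0038 -0.0372 -0.0103] [-0.0005 -0.0031 -0.0003]
side bar 64 [[-55.0, 118.0, 173.0], [-31.0, 123.0, 177.0], [-7.0, 130.0, 180.0]]
top bar 15 [[-57.0, 112.0, 169.0], [-18.0, 125.0, 176.0], [-7.0, 127.0, 180.0]]
```

Emit:
{"api": "apply_moves", "payload": {"claw": [-1,-1,-1,-1,-1], "travel": [[0,-0.018,-0.008],[0,-0.032,-0.008],[0,-0.04,-0.008],[0,-0.048,-0.008],[0,-0.056,-0.008]], "turn": [[0,0,0],[0,0,0],[0,0,0],[0,0,0],[0,0,0]]}}

```text
t: 8.48
tcp_pos: [0.5426, 0.0714, 0.1614]
tool_rot: [0.096, 0.995, 0.0, 0.001]
force: [0.9, 1.0, 0.7]
finger_gap: 0.003
gripper_force: 0.4
```

Emit:
{"api": "apply_moves", "payload": {"claw": [-1,-1,-1,-1,-1], "travel": [[0,-0.008,0],[0,-0.016,0],[0,-0.024,0],[0,-0.032,0],[0,-0.038,0]], "turn": [[0,0,0],[0,0,0],[0,0,0],[0,0,0],[0,0,0]]}}

```text
t: 8.9
tcp_pos: [0.536, 0.0415, 0.1603]
tool_rot: [0.095, 0.995, -0.0, -0.0]
force: [1.0, -0.2, 0.3]
finger_gap: 0.006
gripper_force: 0.0
```

```bash
python3 st.py; python3 bar.py
```

```text
t 8.9 pW [-38.   99.7 160.3] gap 0.01 F [ 1.  -0.   0.3]
side bar 80 [[-55.0, 71.0, 183.0], [-34.0, 74.0, 188.0], [-8.0, 83.0, 191.0]]
```

Emit:
{"api": "apply_moves", "payload": {"claw": [-1,-1,-1,-1,-1], "travel": [[0,0,0],[0,0,0],[0,0.015,0],[0,0.03,0],[0,0.03,0]], "turn": [[0,0,0],[0,0,0],[0,0,0],[0,0,0],[0,0,0]]}}

```text
t: 9.42
tcp_pos: [0.5414, 0.0684, 0.1606]
tool_rot: [0.094, 0.996, 0.001, 0.0]
force: [1.0, -0.6, 0.8]
finger_gap: 0.003
gripper_force: 0.0
```

Emit:
{"api": "apply_moves", "payload": {"claw": [-1,-1,-1,-1,-1], "travel": [[0,0.03,-0.03],[0,0.05,-0.08],[0,0.07,-0.12],[0,0.07,-0.12],[0,0.07,-0.12]], "turn": [[0,0,0],[0,0,0],[0,0,0],[0,0,0],[0,0,0]]}}

```text
t: 9.83
tcp_pos: [0.5529, 0.1224, 0.2589]
tool_rot: [0.094, 0.996, 0.0, 0.003]
force: [-0.7, -0.7, -0.1]
finger_gap: 0.005
gripper_force: 0.0
```

```bash
python3 st.py; python3 bar.py; python3 - <<'E'
from h import *
from station import manip
d=manip.snapshot("side");a,b=(proj(d,[.54,-.03,.1])[0]).astype(int)
cv2.imwrite("pics/s2.png",cv2.resize(d["pixels"][b-60:b+60,a-80:a+80,::-1],None,fx=5,fy=5,interpolation=cv2.INTER_CUBIC))
E
```

```text
t 9.83 pW [-36.7 182.4 258.9] gap 0.0 F [-0.5 -0.9 -0.1]
side bar 76 [[-55.0, 47.0, 177.0], [-29.0, 52.0, 183.0], [-8.0, 57.0, 186.0]]
top bar 51 [[-55.0, 51.0, 177.0], [-31.0, 56.0, 182.0], [-9.0, 61.0, 187.0]]
```

View pics/s2.png

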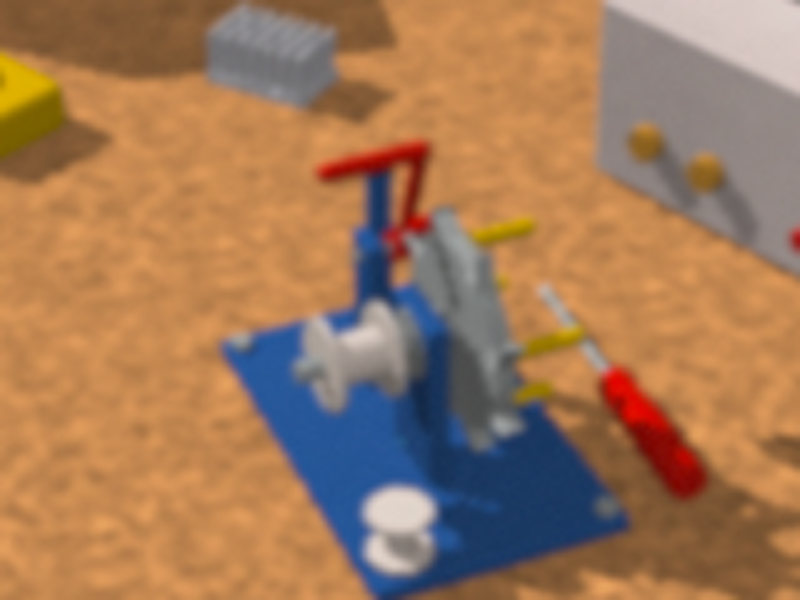

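The bar at (320–425,150–175) reads the same position as at the start, so the pawl is seated. The wheel is one tooth on, the fingers are clear, and the bobbin and screwdriver are in place.

```bash
python3 -c "
from station import manip
print(manip.sign_off())"
```

```text
the job is handed in; nothing more can be done
None
```

I threw the pawl back, turned the wheel back one tooth to about 0.6 rad and tipped the pawl into the next notch. Its bar reads the same seated position as at the start. I handed the job in at about 10 s with the fingers clear and no verdict came back.

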